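Stand the roaster lid in the telescopic rack

ROBOT

A 6-joint arm with a two-finger parallel gripper is mounted at the origin on the work surface. World frame = base frame: x ahead of the robot, y to its left, z up, the work surface at z = 0. Lengths are in m, angles in rad, forces in N, time in s.
With the tool pointing down it reaches from about 0.275 to 0.825 m from the base axis. Payload 4.9 kg.
Tool frame: the origin (TCP) lies on the centre line of the jaws, within the pads' length; the fingertips stand 17 mm ahead of it and the grasp point (between the pads) lies 2 mm behind it (bot.tips_ahead is the distance from the TCP to the fingertips, in m); z points along the fingers, y is the line along which they close (so a half turn about z gives the same grasp; the last joint's range is limited). The gripper opens to 85 mm and grips with 20 to 120 N. Pads are 22 mm wide; open, the fingers measure 114 mm over their backs; the gripper's body (76 mm by 85 mm) begins 54 mm behind the grasp point. The pads swing forward as they close: fully open they stand 13 mm farther back than shut.
Start: joints at [-1.479, 0.326, -0.193, 1.052, 0, 1.437], TCP at [0.123, -0.536, 0.248] pointing down, gripper open.
Joint ranges: [-2.65, 2.65], [-0.97, 1.79], [-1.3, 1.35], [-1.93, 2.1], [-1.47, 1.37], [-3.14, 3.14]. Speed limits (rad/s): [2.57, 2.57, 3.14, 3.14, 3.14, 3.14].

INTERFACE

Orientations are given as a rotation vector (axis times angle).
In Python, from station import readout, imaging, workorder, bot gives the robot as it stands.
- The arm moves only by the tool move_arm, never from a script. Its argument "series" is one flat list of numbers, 7 for each row, row after row: the shift along the world's x, y, z in units of 0.03 m (1.0 is 0.03 m), then the turn, a rotation vector about the world's x, y, z in units of 30 degrees (1.0 is 30 degrees), then the opening, from 0 (shut) to 1 (fully open). In form: [dx, dy, dz, rx, ry, rz, fingers, dx, dy, dz, rx, ry, rz, fingers, ...]. A call has 1 to 10 rows; each row shifts and turns the commanded pose from where the row before left it; what a row does not reach is not made up. A row lasts 1/10 s, in which the tool goes at most 50 mm and 8.59 degrees, less where a joint would pass 70% of its speed; a pose out of reach is approached as far as the arm can. A call with a number of a shift or a turn outside -1 to 1 is refused whole. A call with a gripper value outside its range is refused whole. The fingers move at their own pace and stop on an object; "newtons" is the grip in N (left out, the last holds). Time passes only in rows, so rows that do not move let the fingers close. It gives the time, the measured TCP pose, the force, the opening and the grip force at its end, in the units of the state.
- readout.get_state(): the state, without advancing time (a new reading comes with each control period).
- imaging.grab_frame(name): name is "scene" or "top"; returns (picture, depth): 420x560x3 uint8, red, green, blue; 420x560 float32, m along the optical axis (not along the pixel's ray), 0 where there is no reading.
- imaging.camera_params(name): a dict with "fx", "fy", "cx", "cy" (pixels), "rvec" (rotation vector, rad) and "tvec" (3), from world to camera coordinates, as OpenCV has them. Camera axes: x right, y down, z forward; pixel columns grow to the right and rows downward; lengths in m; the calibration is good to about 2 mm. A picture is of the moment at which its call begins. camera_params takes no time and is no camera call.
- workorder.job_done(): hands the job in; it is judged then, once.
The state is a dict: "clock": time; "q": joint angles; "joint_vel": joint speeds; "joint_efforts": joint torques, N m; "eef_pos": TCP position; "orientation": TCP orientation; "force": force on the tool from outside, world axes, zero at the start; "moment": the same for the moment, N m; "opening": finger opening in m; "gripper_force": force on a finger pad.
Only numpy, scipy, OpenCV 4.12 (cv2) and the standard library are available. Lean on these libraries where they do the work, as an engineer would, in place of code of your own. Each camera call takes 0.05 s, during which the arm holds its last target. There are 200 camera calls.

TASK

Pull the end of the lid rack out until its lock button clicks up. Then take the rectangular steel roaster lid, stand it on one of its long edges on the bare worktop and let go, and take it again by the edge and lower it into the slot that has opened at the end of the rack, so that it stands upright and roughly centred on the rack's bars, with the rack still locked. Do not drop the lid, and leave the shaker, the brush and the spoon rest where they are.

Things in the scene. Friction and masses are not known exactly. Their poses are not given: they have to be found in the camera images.
- rack: Fixed steel lid rack. x: direction its end pulls out, y: along the slot, z up; origin on the worktop, mid face of the fixed divider. Fixed part: x -150 to 0, y +-56 mm; divider frames at x = -3, -80, -147 (two posts 60 high, 14 wide at y = +-45, crossbar to 34 high, 6 thick), a board 165 wide, 121 high at x = -110, a midline channel 37 high with the button's window at x = -35
- slide (a joint): how far the rack's end is pulled out along rack +x, m: locks at 0.040 to 0.0435 (end stop). Friction about 2 N, stays where left. The end: a frame like the dividers, inner face at rack x = 4 mm + slide; a pull fin; two flat bars at y = +-45 mm, 14 wide, tops 20 mm high, on which a lid stands. The slot between frame and fixed divider is 4 mm wide at 0, 46 mm when locked
- pull (a point): middle of the top, 57 mm high, of the pull fin on the rack's sliding end: upright steel plate 12 mm thick (rack y), 40 mm long (rack x), both sides free from 12 to 57 mm height; moves with the slide. Pinch it across its thickness from above and pull along rack +x
- button (a joint): height of the sprung dark steel lock button (14 x 12 mm) on the rack's midline, m: about 0.001 while held down in the channel, 0.014 when clicked up through the window, 7 mm proud. Springs up by itself once the slide is past 0.040, then bars the slide from going back
- slot (a point): middle of the opened slot (fixed in the rack: rack x = 23 mm, y = 0) at the height of the bars' tops, 20 mm above the worktop; same axes as the rack
- lid: Loose rectangular steel lid, about 0.45 kg, open below: 110 (x) by 160 (y) by 34 mm high (z), walls 4. Origin: centre of underside; starts flat, handle up. Handle: solid fin mid top, 40 long along x, 14 thick along y, z = 34 to 72 mm. Stands by itself on a long edge (x axis vertical, 110 tall, 34 thick, handle sideways at mid height); tips if leaned about 8 degrees to the handle side
- lid_mid (a point): middle of the lid's box (z = 17 mm in the lid's frame), 55 mm from either long edge
- shaker: bystander: empty white plastic shaker with a flip cap, 54 mm across, 116 mm high, standing; origin under its centre
- brush: bystander: bamboo scrubbing brush lying bristles down, 165 mm long along its y, 50 mm wide, 29 mm high; origin on the worktop near its middle
- spoon_rest: bystander: grey silicone spoon rest, 165 mm long along its y, 85 mm wide, 14 mm high, a porcelain spoon fixed in it (25 mm high); origin under its middle
Mind the look-alikes: they are no part of the job. Leave any black or yellow look-alike of the lid alone.

How it is judged:
By the outcome, as a careful person would: the job done as asked, in the order asked, and still so for the second after the job is handed in, with the robot touching nothing.
It also fails if it takes over 72 s, if anything falls off the work surface, if the arm or the gripper's body presses on something with over 40 N, if the wrist force passes 120 N, or if a joint passes its speed limit or range.

## Working session

There is one attempt and no reset: what is moved stays moved. The work goes in short steps, Python scripts to look and compute and a tool call to move; the robot and the scene stay as the last step left them, time stands still between calls to the robot, and variables do not carry over. Pictures are saved under pics/ and viewed, at most 10 in all, crops included, and the job is handed in when it is done.

Besides the shell and the picture viewer there is one more tool, called after "Call:" in YAML: its name, and indented under it one key for each argument. move_arm: Moves the arm, as the interface text tells. Shifts and turns lie within -1 to 1; 1 stands for 0.03 m of shift or 30 degrees of turn. Its arguments: {"type":"object","properties":{"series":{"type":"array"},"newtons":{"type":"number"}},"required":["series"]}

```bash
ls; mkdir -p pics
cat > h.py <<'E'
from station import readout, imaging, workorder, bot
import numpy as np, cv2
from scipy.spatial.transform import Rotation as R
def grab(n):
    im,d=imaging.grab_frame(n); p=imaging.camera_params(n)
    return im,d,p
def cloud(d,p):
    h,w=d.shape; u,v=np.meshgrid(np.arange(w),np.arange(h))
    c=np.stack([(u-p['cx'])/p['fx']*d,(v-p['cy'])/p['fy']*d,d],-1)
    Rm=cv2.Rodrigues(np.array(p['rvec'],float))[0]
    W=(c-np.array(p['tvec']).ravel())@Rm
    W[d<=0]=np.nan
    return W
def save(n,im): cv2.imwrite('pics/'+n,im[:,:,::-1])
E
python3 - <<'E'
from h import *
for n in('top','scene'):
    im,d,p=grab(n); np.savez(n+'0.npz',im=im,d=d,W=cloud(d,p)); save(n+'0.png',im)
s=readout.get_state(); print(s)
E
```

```text
pics
{'clock': 0.1, 'q': array([-1.47920007e+00,  3.26885828e-01, -1.93482044e-01,  1.05201214e+00,
       -1.68941716e-06,  1.43661008e+00]), 'joint_vel': array([ 0.00027002, -0.00070983,  0.0039115 , -0.00023143,  0.00034553,
        0.00142311]), 'joint_efforts': array([ 9.28009176e-04, -4.44238865e+01,  2.63038105e+01,  7.94278661e-03,
       -9.68483823e-05, -5.51421181e-06]), 'eef_pos': array([ 0.12309995, -0.53553457,  0.24757208]), 'orientation': array([-3.12002171e+00, -3.53727114e-01, -5.02919258e-05]), 'force': array([ 0.54717011, -0.3214781 , -0.11364405]), 'moment': array([ 0.03200438,  0.02234656, -0.02056889]), 'gripper_force': 0.0, 'opening': 0.08504902633129835}
```

View pics/top0.png

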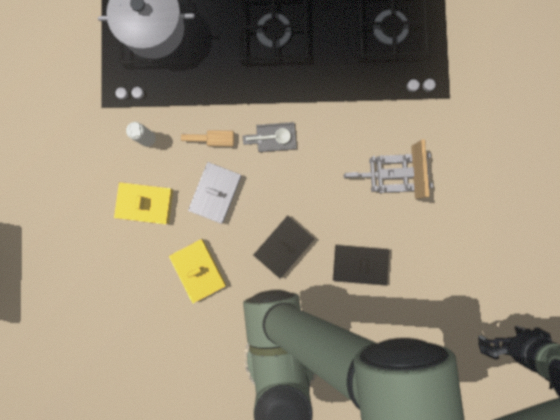

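View pics/scene0.png

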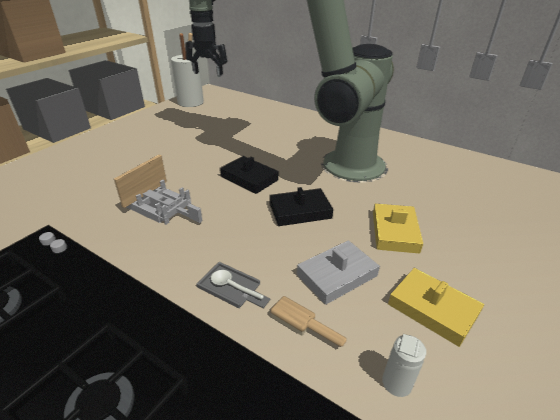

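Candidates for the lid in the top view are grey (216,193), yellow (143,203) and (197,271), and black (285,246) and (361,265). The grey one is the steel lid. The rack is at (395,173), with its fin pointing left to (350,176). The shaker is at (135,131), the brush at (208,138) and the spoon rest at (272,137).

Run:
```python
from h import *
z=np.load('top0.npz');W=z['W'];im=z['im'];p=imaging.camera_params('top')
print(p['fx'],p['tvec'],p['rvec'])
for u,v in [(216,193),(135,131),(208,138),(272,137),(350,176),(143,203),(285,246),(423,170)]: print(u,v,W[v,u].round(3))
def box(name,u0,u1,v0,v1,zl,zh):
    P=W[v0:v1,u0:u1].reshape(-1,3);P=P[(P[:,2]>zl)&(P[:,2]<zh)]
    r=cv2.minAreaRect((P[:,:2]*1000).astype(np.float32));print(name,len(P),r,np.median(P[:,2]));return P
box('lidtop',185,250,160,226,.026,.042)
P=box('handle',185,250,160,226,.055,.09);print(P.mean(0))
P=box('fin',338,372,160,195,.045,.065);print(P.mean(0))
P=box('board',405,440,130,205,.1,.14);print(P.mean(0))
P=box('shaker',115,155,115,150,.09,.14);print(P.mean(0))
s=np.hstack([cv2.resize(im[155:235,180:255],None,fx=5,fy=5,interpolation=2),cv2.resize(im[130:210,335:440],None,fx=3.7,fy=5,interpolation=2)])
save('crop1.png',s);print(s.shape)
```

```text
410.6201800852349 [0.01340476 0.47715793 1.25307227] [ 2.16159836 -2.21801799  0.05613358]
216 193 [0.501 0.181 0.078]
135 131 [0.682 0.404 0.118]
208 138 [0.676 0.211 0.026]
272 137 [0.676 0.013 0.018]
350 176 [ 0.544 -0.219  0.048]
143 203 [0.48  0.407 0.043]
285 246 [ 0.341 -0.017  0.075]
423 170 [ 0.548 -0.414  0.119]
lidtop 1828 ((508.08843994140625, 193.65316772460938), (110.58008575439453, 160.10641479492188), 67.84412384033203) 0.03476868468469471
handle 67 ((508.0560302734375, 193.48719787597656), (40.0770263671875, 13.749603271484375), 67.7806396484375) 0.0724297700390884
[0.50749516 0.19233755 0.0721511 ]
fin 60 ((550.3487548828125, -222.1298065185547), (12.25291919708252, 39.90037155151367), 1.0009452104568481) 0.056919468200730405
[ 0.54994503 -0.22128539  0.05628665]
board 367 ((555.4361572265625, -418.548095703125), (163.69212341308594, 14.4025239944458), 1.2408015727996826) 0.1189187630963427
[ 0.55499862 -0.41638328  0.11681597]
shaker 287 ((687.0068969726562, 407.43072509765625), (51.30014419555664, 50.45893096923828), 59.39752960205078) 0.11378483769254222
[0.68478727 0.4040826  0.11215336]
(400, 763, 3)
```

View pics/crop1.png

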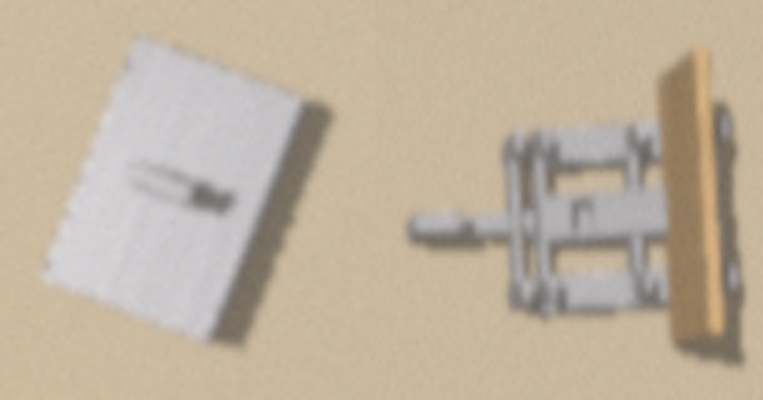

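The crop confirms it: the grey lid's handle runs along its short side, at about (180,185). The rack is closed, with its pull fin at the left, at about (435,225).

```bash
cat >> h.py <<'E'
def tool(psi,tilt_to=None,tilt=0):
    """tool pointing down with its y at yaw psi (deg); then tilted by tilt deg so that it points toward yaw tilt_to"""
    y=np.array([np.cos(np.radians(psi)),np.sin(np.radians(psi)),0]);z=np.array([0,0,-1.]);x=np.cross(y,z)
    r=R.from_matrix(np.stack([x,y,z],1))
    if tilt:
        h=np.array([np.cos(np.radians(tilt_to)),np.sin(np.radians(tilt_to)),0])
        r=R.from_rotvec(np.cross(z,h)*np.radians(tilt))*r
    return r
def go(pos,r):
    s=readout.get_state();d=np.array(pos)-s['eef_pos'];w=(r*R.from_rotvec(s['orientation']).inv()).as_rotvec()
    n=max(np.abs(d).max()/.03,np.degrees(np.linalg.norm(w))/8.5)
    print('t',s['clock'],'pos',s['eef_pos'].round(4),'total units shift',(d/.03).round(3),'turn',(np.degrees(w)/30).round(3),'rows>=',round(n,1))
E
python3 - <<'E'
from h import *
print([a for a in dir(bot) if a[0]!='_'],[a for a in dir(readout) if a[0]!='_'],bot)
go([.550,-.222,.12],tool(1.3))
E
```

```text
['IKError', 'tips_ahead'] ['get_state'] <Robot object at 0x7f9625debb60>
t 0.1 pos [ 0.1231 -0.5355  0.2476] total units shift [14.23  10.451 -4.252] turn [-2.000e-03 -2.000e-03  2.612e+00] rows>= 14.2
```

Call:
move_arm:
  series: [0.95,0.7,-0.1,0,0,0.26,1,0.95,0.7,-0.1,0,0,0.26,1,0.95,0.7,-0.1,0,0,0.26,1,0.95,0.7,-0.1,0,0,0.26,1,0.95,0.7,-0.1,0,0,0.26,1,0.95,0.7,-0.1,0,0,0.26,1,0.95,0.7,-0.1,0,0,0.26,1,0.95,0.7,-0.1,0,0,0.26,1,0.95,0.7,-0.1,0,0,0.26,1,0.95,0.7,-0.1,0,0,0.26,1]

```text
clock: 1.1
eef_pos: [0.409, -0.3248, 0.2178]
orientation: [-2.196, -2.245, 0.0]
force: [0.2, -1.1, 0.2]
opening: 0.0854
gripper_force: 0.0
```

Call:
move_arm:
  series: [0.95,0.7,-0.6,0,0,0,1,0.95,0.7,-0.6,0,0,0,1,0.95,0.7,-0.6,0,0,0,1,0.95,0.7,-0.6,0,0,0,1,0.95,0.7,-0.6,0,0,0,1,0,0,0,0,0,0,1,0,0,0,0,0,0,1]

```text
clock: 1.8
eef_pos: [0.5502, -0.2202, 0.1273]
orientation: [-2.2, -2.24, 0.002]
force: [0.6, -0.9, 0.4]
opening: 0.0856
gripper_force: 0.0
```

Run:
```python
from h import *
go([.550,-.222,.038],tool(1.3))
```

```text
t 1.8 pos [ 0.5502 -0.2202  0.1273] total units shift [-0.008 -0.061 -2.975] turn [-0.001 -0.004  0.009] rows>= 3.0
```

Call:
move_arm:
  series: [0,-0.02,-0.7,0,0,0,1,0,-0.02,-0.7,0,0,0,1,0,-0.02,-0.7,0,0,0,1,0,0,-0.5,0,0,0,1,0,0,-0.38,0,0,0,1,0,0,0,0,0,0,0,0,0,0,0,0,0,0,0,0,0,0,0,0,0,0,0,0,0,0,0,0,0,0,0,0,0,0,0]
  newtons: 50

```text
clock: 2.8
eef_pos: [0.5522, -0.2231, 0.0398]
orientation: [2.201, 2.238, 0.003]
force: [22.0, 0.4, -9.3]
opening: 0.0125
gripper_force: 10.2
```

Call:
move_arm:
  series: [0,0,0,0,0,0,0,0,0,0,0,0,0,0,0,0,0,0,0,0,0]

```text
clock: 3.1
eef_pos: [0.5525, -0.2231, 0.0398]
orientation: [2.2, 2.239, 0.003]
force: [6.1, 0.9, 2.0]
opening: 0.0112
gripper_force: 52.0
```

Call:
move_arm:
  series: [0.06,0.1,0,0,0,0,0,0,0.2,0,0,0,0,0,0,0.2,0,0,0,0,0,-0.01,0.2,0,0,0,0,0,-0.01,0.2,0,0,0,0,0,-0.01,0.2,0,0,0,0,0,-0.01,0.15,0,0,0,0,0,0,0.1,0,0,0,0,0,0,0.05,0,0,0,0,0,0,0,0,0,0,0,0]

```text
clock: 4.1
eef_pos: [0.5518, -0.1906, 0.0398]
orientation: [2.199, 2.224, -0.024]
force: [-0.8, -28.5, -4.5]
opening: 0.0115
gripper_force: 51.9
```

Run:
```python
from h import *
im,d,p=grab('top');W=cloud(d,p);s=readout.get_state();print(s['eef_pos'],s['force'],s['opening'])
im2,_,_=grab('scene')
a=cv2.resize(im[130:210,330:440],None,fx=3.6,fy=5,interpolation=2);b=cv2.resize(im2[150:240,105:215],(396,400),interpolation=2)
save('p2.png',np.hstack([a,b]))
```

```text
[ 0.55175967 -0.19060842  0.03981325] [ -0.81829681 -28.60211761  -4.82775318] 0.011332457461890887
```

View pics/p2.png

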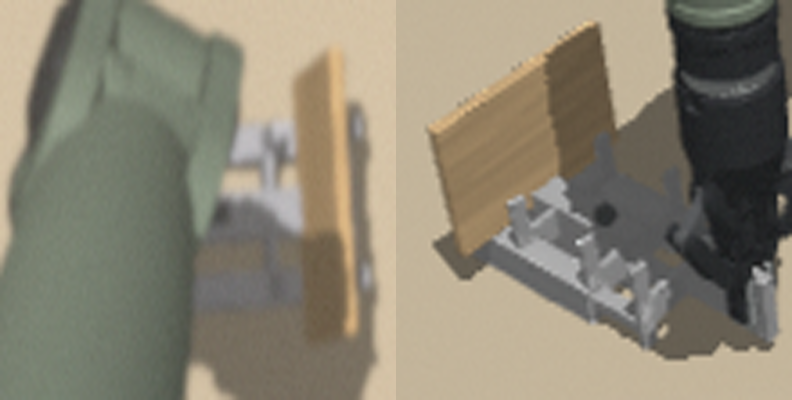

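The pull fin stopped after 32.5 mm, with 28 N on it. The first crop shows the slot already open by about 10 mm, so this is probably the end stop. The button at (605,213) in the right view looks up. I'll relax the pull, let go, rise and check.

Call:
move_arm:
  series: [0,-0.15,0,0,0,0,0,0,-0.14,0,0,0,0,0,0,0,0,0,0,0,0,0,0,0,0,0,0,0.3,0,0,0,0,0,0,0.5,0,0,0,0,0,0,0.5,0,0,0,0,0,0,0.6,0,0,0.5,0,0,0,1,0,0.5,1,0,0,0,1,0,1,1,0,0,0,1,0,1,1,0,0,0,1]

```text
schema error: expected 1 to 10 rows
```

Call:
move_arm:
  series: [0,1,0.5,0,0,0,1,0,1,0.5,0,0,0,1,0,1,0.3,0,0,0,1,0,1,0,0,0,0,1,0,1,0,0,0,0,1]

```text
clock: 4.7
eef_pos: [0.5504, -0.0296, 0.078]
orientation: [-2.204, -2.238, 0.001]
force: [0.7, -0.4, -1.2]
opening: 0.0823
gripper_force: 0.0
```

Run:
```python
from h import *
im,d,p=grab('top');W=cloud(d,p);s=readout.get_state();print(s['eef_pos'],s['force'],s['opening'])
np.savez('top1.npz',im=im,d=d,W=W)
im2,d2,p2=grab('scene');W2=cloud(d2,p2);np.savez('scene1.npz',im=im2,d=d2,W=W2)
a=cv2.resize(im[130:210,330:440],None,fx=3.6,fy=5,interpolation=2);b=cv2.resize(im2[150:240,105:215],(396,400),interpolation=2)
save('p3.png',np.hstack([a,b]))
def reg(W,x0,x1,y0,y1,z0,z1):
    P=W.reshape(-1,3);return P[(P[:,0]>x0)&(P[:,0]<x1)&(P[:,1]>y0)&(P[:,1]<y1)&(P[:,2]>z0)&(P[:,2]<z1)]
F=reg(W,.52,.58,-.25,-.13,.05,.065);print('fin',len(F),cv2.minAreaRect((F[:,:2]*1000).astype(np.float32)))
B=reg(W,.45,.66,-.45,-.38,.105,.13);print('board',cv2.minAreaRect((B[:,:2]*1000).astype(np.float32)))
for w in(W,W2):
  T=reg(w,.47,.64,-.46,-.2,.052,.066)
  print('posts',len(T)); 
  for x0,x1 in((.49,.525),(.58,.62)):
    t=T[(T[:,0]>x0)&(T[:,0]<x1)];print(np.histogram(t[:,1],bins=np.arange(-.46,-.2,.005))[0],t[:,0].mean() if len(t) else 0)
```

```text
[ 0.54958867 -0.02517837  0.07767842] [-1.20926133  3.27118034 -0.12860288] 0.08510966416168733
fin 55 ((550.035888671875, -189.4776153564453), (38.50613784790039, 12.444628715515137), 89.56629180908203)
board ((555.5388793945312, -417.6346130371094), (163.6488800048828, 14.127647399902344), 1.5141443014144897)
posts 193
[ 7  7  0  0  0  0  0  0  3 15  0  0  0  4  7  0  0  0  0  0  0  0  0  0
  0  0  0  0  0  8  3  0  0  0  0  0  0  0  0  3  7  0  0  0  0  0  0  0
  0  0  0] 0.5085229869852549
[ 3 11  0  0  0  0  0  0  0 25  0  0  0  1 10  3  0  0  0  0  0  0  0  0
  0  0  0  0  0  5  5  0  0  0  0  0  0  0  0  1  7  3  0  0  0  0  0  0
  0  0  0] 0.5990408053023186
posts 306
[ 0  0  0  0  0  0  0  0 35  3  0  0  1  6  5  0  0  0  0  0  0  0  0  0
  0  0  0  0  3 11  0  0  0  0  0  0  0  0  1  6  5  0  0  0  0  0  0  0
  0  0  0] 0.5101234007948832
[ 0  0  0  0  0  0  0  0 11 42  0  0  0  2 10  4  0  0  0  0  0  0  0  0
  0  0  0  0  0 14  6  0  0  0  0  0  0  0  0  2 15  1  0  0  0  0  0  0
  0  0  0] 0.6013617892725668
```

View pics/p3.png

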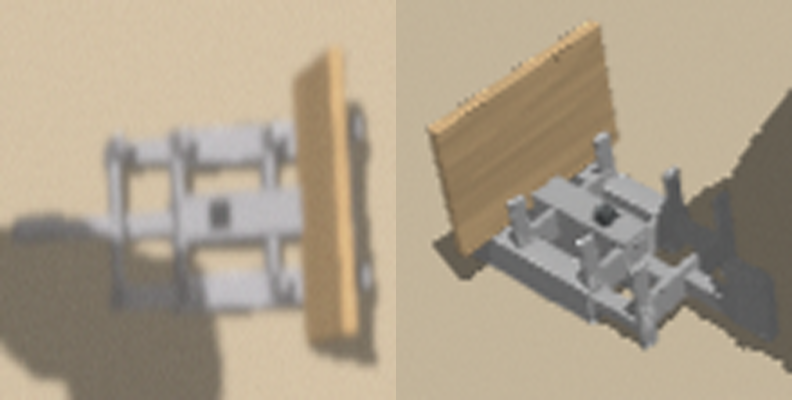

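The dark button now stands up in its window, at (218,213) left and (605,213) right. The frames are about 53 mm apart, so the slot is about 47 mm and the rack is locked. The first release call was refused for having 11 rows, so the fin was freed by the second call, and the fin still sits at the same place. The lid handle is next.

Run:
```python
from h import *
for n in('top1','scene1'):
  P=np.load(n+'.npz')['W'].reshape(-1,3)
  for y0 in(-.32,-.265):
    for x0 in(.49,.58):
      t=P[(P[:,2]>.054)&(P[:,2]<.066)&(P[:,0]>x0)&(P[:,0]<x0+.04)&(P[:,1]>y0)&(P[:,1]<y0+.022)]
      print(n,len(t),t.mean(0).round(4),(t.min(0)/2+t.max(0)/2).round(4))
P=np.load('scene1.npz')['W'].reshape(-1,3)
t=P[(P[:,2]>.066)&(P[:,2]<.08)&(abs(P[:,0]-.508)<.04)&(abs(P[:,1]-.193)<.04)];print('handle scene',(t.min(0)/2+t.max(0)/2).round(4),cv2.minAreaRect((t[:,:2]*1000).astype(np.float32)))
go([.509,.1935,.16],tool(-22.2,67.8,45)); print(R.from_matrix(tool(-22.2,67.8,45).as_matrix()).as_matrix().round(2))
```

```text
top1 11 [ 0.5079 -0.3115  0.0602] [ 0.5076 -0.3114  0.0593]
top1 10 [ 0.5978 -0.31    0.0586] [ 0.5977 -0.31    0.0582]
top1 10 [ 0.5061 -0.2586  0.0594] [ 0.5061 -0.2585  0.0595]
top1 11 [ 0.5959 -0.2565  0.0589] [ 0.5958 -0.2575  0.0591]
scene1 11 [ 0.5125 -0.3134  0.0578] [ 0.5113 -0.3148  0.0573]
scene1 15 [ 0.6026 -0.3112  0.0579] [ 0.6025 -0.3115  0.0574]
scene1 9 [ 0.5112 -0.2596  0.0576] [ 0.5105 -0.2597  0.0572]
scene1 13 [ 0.6012 -0.2581  0.0573] [ 0.602  -0.2576  0.057 ]
handle scene [0.5135 0.1917 0.0695] ((512.7527465820312, 192.10353088378906), (40.67997741699219, 15.234976768493652), 67.52473449707031)
t 4.8 pos [ 0.5497 -0.0274  0.0776] total units shift [-1.355  7.363  2.748] turn [ 1.481 -0.28  -0.74 ] rows>= 7.4
[[ 0.27  0.93  0.27]
 [ 0.65 -0.38  0.65]
 [ 0.71  0.   -0.71]]
```

Call:
move_arm:
  series: [-0.16,0.92,0.6,0.185,-0.035,-0.0925,1,-0.16,0.92,0.6,0.185,-0.035,-0.0925,1,-0.16,0.92,0.6,0.185,-0.035,-0.0925,1,-0.16,0.92,0.5,0.185,-0.035,-0.0925,1,-0.16,0.92,0.4,0.185,-0.035,-0.0925,1,-0.16,0.92,0.05,0.185,-0.035,-0.0925,1,-0.16,0.92,0,0.185,-0.035,-0.0925,1,-0.16,0.92,0,0.185,-0.035,-0.0925,1,0,0,0,0,0,0,1,0,0,0,0,0,0,1]

```text
clock: 5.8
eef_pos: [0.5122, 0.1894, 0.1598]
orientation: [-2.135, -1.426, -0.878]
force: [0.9, -0.7, 0.7]
opening: 0.0855
gripper_force: 0.0
```

Run:
```python
from h import *
go([.511,.194,.0586],tool(-22.2,67.8,45)); print(readout.get_state()['q'].round(2))
```

```text
t 5.8 pos [0.5122 0.1894 0.1598] total units shift [-0.041  0.154 -3.374] turn [ 0.006 -0.006  0.009] rows>= 3.4
[-0.16  0.3  -0.77  0.28  0.76  1.89]
```

Call:
move_arm:
  series: [-0.02,0.05,-0.7,0,0,0,1,-0.02,0.05,-0.7,0,0,0,1,0,0.05,-0.7,0,0,0,1,0,0,-0.6,0,0,0,1,0,0,-0.4,0,0,0,1,0,0,-0.27,0,0,0,1,0,0,0,0,0,0,1,0,0,0,0,0,0,0.3,0,0,0,0,0,0,0.1,0,0,0,0,0,0,0]
  newtons: 100

```text
clock: 6.8
eef_pos: [0.5122, 0.1943, 0.06]
orientation: [-2.134, -1.427, -0.882]
force: [-0.2, -0.4, 1.2]
opening: 0.044
gripper_force: 0.0
```

Call:
move_arm:
  series: [0,0,0,0,0,0,0,0,0,0,0,0,0,0,0,0,0,0,0,0,0,0,0,0,0,0,0,0,0,0,0,0,0,0,0]

```text
clock: 7.3
eef_pos: [0.5118, 0.1945, 0.0598]
orientation: [-2.133, -1.426, -0.882]
force: [-1.9, -2.9, 7.2]
opening: 0.0129
gripper_force: 97.5
```

```bash
cat >> h.py <<'E'
def frame(z,x,p):
    T=np.eye(4);T[:3,0]=x;T[:3,2]=z;T[:3,1]=np.cross(z,x);T[:3,3]=p;return T
E
python3 - <<'E'
from h import *
s=readout.get_state();Tt=np.eye(4);Tt[:3,:3]=R.from_rotvec(s['orientation']).as_matrix();Tt[:3,3]=s['eef_pos']
a=np.radians(67.7);L=frame([0,0,1],[np.cos(a),np.sin(a),0],[.511,.193,0])
rel=np.linalg.inv(L)@Tt;np.save('rel.npy',rel);print(rel.round(4))
b=np.radians(91.2);zl=np.array([np.cos(b),np.sin(b),0])
for h in(.09,.0):
  L2=frame(zl,[0,0,-1],np.array([.52,-.02,.055+h])-.017*zl);T2=L2@rel
  print(T2[:3,3],R.from_matrix(T2[:3,:3]).as_rotvec());go(T2[:3,3],R.from_matrix(T2[:3,:3]))
E
```

```text
[[ 7.078e-01 -2.900e-03  7.064e-01  1.700e-03]
 [-2.400e-03 -1.000e+00 -1.800e-03 -2.000e-04]
 [ 7.064e-01 -4.000e-04 -7.078e-01  5.980e-02]
 [ 0.000e+00  0.000e+00  0.000e+00  1.000e+00]]
[0.51929428 0.02279992 0.14332498] [ 1.7389608   1.77289107 -0.71825109]
t 7.3 pos [0.5118 0.1945 0.0598] total units shift [ 0.249 -5.723  2.784] turn [-2.966  0.552  0.614] rows>= 10.9
[0.51929428 0.02279992 0.05332498] [ 1.7389608   1.77289107 -0.71825109]
t 7.3 pos [0.5118 0.1945 0.0598] total units shift [ 0.249 -5.723 -0.216] turn [-2.966  0.552  0.614] rows>= 10.9
```

Call:
move_arm:
  series: [0,0,0.3,0,0,0,0,0,0,0.6,0,0,0,0,0,0,0.9,0,0,0,0,0,0,0.9,0,0,0,0,0,0,0.9,0,0,0,0,0,-0.2,0,-0.1,0.02,0.02,0,0.02,-0.4,-0.06,-0.21,0.04,0.044,0,0.02,-0.4,-0.06,-0.21,0.04,0.044,0,0.02,-0.4,-0.06,-0.21,0.04,0.044,0,0.02,-0.4,-0.06,-0.21,0.04,0.044,0]

```text
clock: 8.3
eef_pos: [0.5132, 0.1397, 0.1603]
orientation: [-2.377, -1.831, -0.403]
force: [0.8, 0.2, -5.7]
opening: 0.0122
gripper_force: 97.5
```

Call:
move_arm:
  series: [0.02,-0.4,-0.06,-0.21,0.04,0.044,0,0.02,-0.4,-0.06,-0.21,0.04,0.044,0,0.02,-0.4,-0.06,-0.21,0.04,0.044,0,0.02,-0.4,-0.06,-0.21,0.04,0.044,0,0.02,-0.4,-0.06,-0.21,0.04,0.044,0,0.02,-0.4,-0.06,-0.21,0.04,0.044,0,0.02,-0.4,-0.06,-0.21,0.04,0.044,0,0.02,-0.4,-0.06,-0.21,0.04,0.044,0,0,-0.2,0,-0.2,0.04,0.044,0,0,0,0,0,0,0,0]

```text
clock: 9.3
eef_pos: [0.5171, 0.0398, 0.143]
orientation: [1.804, 1.809, -0.665]
force: [-1.0, 0.1, -4.9]
opening: 0.0128
gripper_force: 97.8
```

Run:
```python
from h import *
go([.5193,.0228,.0533],R.from_rotvec([ 1.73896,1.77289,-0.71825]))
s=readout.get_state();print(s['q'].round(2),s['force'],s['opening'],s['gripper_force'])
im,d,p=grab('scene');W=cloud(d,p);im1,d1,p1=grab('top');W1=cloud(d1,p1)
np.savez('s2.npz',W=W,W1=W1,im=im,im1=im1)
save('p4.png',np.hstack([im[100:340,150:430],im1[100:340,150:430]]))
```

```text
t 9.3 pos [0.5171 0.0398 0.143 ] total units shift [ 0.075 -0.568 -2.989] turn [-0.144  0.001  0.03 ] rows>= 3.0
[ 0.28  0.57 -0.31  0.92 -0.68  1.93] [-1.02548146  0.12437734 -4.93808917] 0.01280903704577715 97.80061841011047
```

View pics/p4.png

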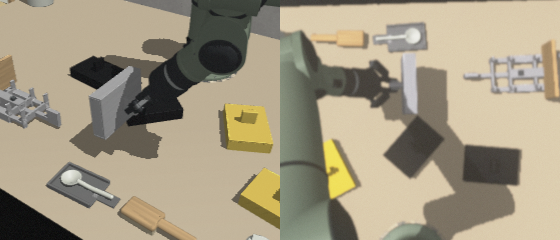

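The lid hangs upright from its handle, at (115,100) left and (409,85) right, over bare worktop. I'll make the rest of the turn, come down to about 12 mm above, and measure its lean.

Call:
move_arm:
  series: [0.02,-0.15,-0.4,-0.05,0,0.01,0,0.02,-0.2,-0.6,-0.05,0,0.01,0,0.02,-0.2,-0.6,-0.04,0,0.01,0,0.01,-0.02,-0.6,0,0,0,0,0,0,-0.4,0,0,0,0,0,0,0,0,0,0,0,0,0,0,0,0,0,0]

```text
clock: 10.1
eef_pos: [0.5211, 0.0211, 0.068]
orientation: [1.742, 1.767, -0.71]
force: [0.3, 0.4, -3.4]
opening: 0.0127
gripper_force: 97.7
```

```bash
cat > lid.py <<'E'
from h import *
go([.5193,.0228,.0533],R.from_rotvec([ 1.73896,1.77289,-0.71825]))
for n in('scene','top'):
    im,d,p=grab(n);W=cloud(d,p);np.savez('l_'+n,W=W,im=im)
    P=W.reshape(-1,3);P=P[(P[:,0]>.41)&(P[:,0]<.63)&(P[:,1]>-.1)&(P[:,1]<.0)&(P[:,2]>.01)]
    zt=np.percentile(P[:,2],98);t=P[P[:,2]>zt-.006];print(n,len(t),'top z',zt,cv2.minAreaRect((t[:,:2]*1000).astype(np.float32)))
    if n=='scene':
        for lo,hi in((.02,.04),(.04,.06),(.06,.08),(.08,.1),(.1,.12)):
            q=P[(P[:,2]>lo)&(P[:,2]<hi)];print(lo,len(q),'x',np.percentile(q[:,0],[2,98]).round(4) if len(q) else'', 'y',np.percentile(q[:,1],[2,98]).round(4) if len(q) else '')
E
python3 lid.py
```

```text
t 10.1 pos [0.5211 0.0211 0.068 ] total units shift [-0.061  0.056 -0.491] turn [-0.002  0.015  0.003] rows>= 0.5
scene 598 top z 0.12510656489550953 ((522.5193481445312, -22.31707000732422), (162.94097900390625, 36.141475677490234), 1.3265137672424316)
0.02 217 x [0.4131 0.6047] y [-0.0358 -0.0033]
0.04 218 x [0.4511 0.6042] y [-0.0353 -0.003 ]
0.06 273 x [0.4482 0.6045] y [-0.0364 -0.0029]
0.08 314 x [0.4499 0.6043] y [-0.0344 -0.0026]
0.1 325 x [0.4507 0.6038] y [-0.0358 -0.0034]
top 534 top z 0.12975491901802108 ((520.1783447265625, -20.96419334411621), (158.54881286621094, 33.899593353271484), 1.1162792444229126)
```

Call:
move_arm:
  series: [0,0,-0.1,0,0,0,0,0,0,-0.1,0,0,0,0,0,0,-0.1,0,0,0,0,0,0,-0.05,0,0,0,0,0,0,-0.05,0,0,0,0,0,0,-0.04,0,0,0,0,0,0,0,0,0,0,0,0,0,0,0,0,0,0]

```text
clock: 11.0
eef_pos: [0.5209, 0.0213, 0.0545]
orientation: [1.741, 1.768, -0.711]
force: [-0.3, -0.9, -3.6]
opening: 0.0129
gripper_force: 97.9
```

Call:
move_arm:
  series: [0,0,-0.03,0,0,0,0,0,0,-0.03,0,0,0,0,0,0,0,0,0,0,0]

```text
clock: 11.3
eef_pos: [0.5214, 0.0215, 0.0538]
orientation: [1.739, 1.768, -0.711]
force: [-1.0, 4.3, 4.4]
opening: 0.0127
gripper_force: 99.3
```

Contact felt. Releasing gently.

Call:
move_arm:
  series: [0,0,-0.01,0,0,0,0,0,0,0,0,0,0,0,0,0,0,0,0,0,0.2,0,0,0,0,0,0,0.3,0,0,0,0,0,0,0.4,0,0,0,0,0,0,0.6,0,0,0,0,0,0,0.8,0,0,0,0,0,0,0.8]
  newtons: 30

```text
clock: 12.1
eef_pos: [0.5209, 0.0213, 0.0523]
orientation: [1.742, 1.768, -0.711]
force: [0.6, 0.6, -0.6]
opening: 0.0683
gripper_force: 0.0
```

```bash
python3 lid.py; python3 -c "
from h import *
s=readout.get_state();print(s['force'],s['opening'])"
```

```text
t 12.1 pos [0.5209 0.0213 0.0523] total units shift [-0.055  0.051  0.032] turn [-0.002  0.014  0.003] rows>= 0.1
scene 608 top z 0.11048096906833771 ((524.457275390625, -21.587020874023438), (162.12527465820312, 36.18367004394531), 1.7601438760757446)
0.02 212 x [0.4125 0.605 ] y [-0.0341 -0.0028]
0.04 251 x [0.449  0.6046] y [-0.0362 -0.0023]
0.06 297 x [0.4505 0.6047] y [-0.0342 -0.0023]
0.08 308 x [0.4515 0.6046] y [-0.0354 -0.0027]
0.1 686 x [0.4491 0.6037] y [-0.0379 -0.0033]
top 517 top z 0.11489238061310018 ((520.959716796875, -20.371400833129883), (158.24282836914062, 33.862483978271484), 1.2444769144058228)
[-0.08429391  0.76736101 -0.53975105] 0.06844178109265218
```

The lid stands by itself, upright with its top at about 0.11. I'll back away along the tool axis and go above it.

Call:
move_arm:
  series: [0,0.2,0.2,0,0,0,0.8,0,0.4,0.4,0,0,0,0.9,0,0.7,0.7,0,0,0,1,0,0.7,0.7,0,0,0,1,0,0.7,0.8,0,0,0,1,0,0.7,0.9,0,0,0,1,0,0.3,0.9,0,0,0,1,0,0,0.9,0,0,0,1,0,0,0.5,0,0,0,1]

```text
clock: 13.1
eef_pos: [0.5215, 0.1335, 0.2351]
orientation: [1.741, 1.767, -0.707]
force: [0.3, -0.6, -0.7]
opening: 0.0855
gripper_force: 0.0
```

```bash
python3 lid.py
python3 - <<'E'
from h import *
go([.5225,-.021,.2],tool(91.2)); print(readout.get_state()['q'].round(2))
E
```

```text
t 13.1 pos [0.5215 0.1335 0.2351] total units shift [-0.073 -3.689 -6.061] turn [-0.004  0.019 -0.   ] rows>= 6.1
scene 610 top z 0.11046272825545918 ((524.8810424804688, -21.53507423400879), (160.61721801757812, 35.847408294677734), 1.040030837059021)
0.02 258 x [0.4111 0.6047] y [-0.0336 -0.003 ]
0.04 258 x [0.4501 0.6048] y [-0.0348 -0.002 ]
0.06 297 x [0.4508 0.605 ] y [-0.0347 -0.0019]
0.08 305 x [0.4514 0.6045] y [-0.0335 -0.0028]
0.1 682 x [0.4488 0.604 ] y [-0.0378 -0.0034]
top 494 top z 0.11508153508514624 ((520.7008056640625, -20.188940048217773), (158.83888244628906, 33.881778717041016), 1.3608217239379883)
t 13.2 pos [0.5219 0.1333 0.235 ] total units shift [ 0.02  -5.145 -1.166] turn [1.126 1.215 2.844] rows>= 11.6
[ 0.46  0.6  -0.03  1.33 -0.7   2.16]
```

Call:
move_arm:
  series: [0,-0.43,0,0.087,0.0935,0.219,1,0,-0.43,0,0.087,0.0935,0.219,1,0,-0.43,0,0.087,0.0935,0.219,1,0,-0.43,0,0.087,0.0935,0.219,1,0,-0.43,0,0.087,0.0935,0.219,1,0,-0.43,0,0.087,0.0935,0.219,1,0,-0.43,0,0.087,0.0935,0.219,1,0,-0.43,0,0.087,0.0935,0.219,1,0,-0.43,0,0.087,0.0935,0.219,1,0,-0.43,0,0.087,0.0935,0.219,1]

```text
clock: 14.2
eef_pos: [0.52, 0.0031, 0.2318]
orientation: [0.471, 2.955, -0.205]
force: [1.2, 0.3, 0.8]
opening: 0.0855
gripper_force: 0.0
```

Call:
move_arm:
  series: [0,-0.43,0,0.087,0.0935,0.219,1,0,-0.43,0,0.087,0.0935,0.219,1,0,0,0,0.087,0.0935,0.219,1,0,0,0,0,0,0,1,0,0,0,0,0,0,1]

```text
clock: 14.7
eef_pos: [0.5206, -0.0225, 0.2314]
orientation: [0.034, -3.141, 0.003]
force: [0.1, 0.2, 0.2]
opening: 0.0855
gripper_force: 0.0
```

Run:
```python
from h import *
go([.5225,-.0208,.102],tool(91.2)); print(readout.get_state()['q'].round(2))
```

```text
t 14.7 pos [ 0.5206 -0.0225  0.2314] total units shift [ 0.063  0.056 -4.313] turn [ 0.003 -0.001 -0.002] rows>= 4.3
[-0.18  0.29 -0.29  0.99 -0.   -0.21]
```

Call:
move_arm:
  series: [0.03,0.03,-0.8,0,0,0,1,0.03,0.026,-0.8,0,0,0,1,0,0,-0.8,0,0,0,1,0,0,-0.8,0,0,0,1,0,0,-0.7,0,0,0,1,0,0,-0.4,0,0,0,1,0,0,0,0,0,0,1,0,0,0,0,0,0,0.7,0,0,0,0,0,0,0.5,0,0,0,0,0,0,0.4]
  newtons: 40

```text
clock: 15.7
eef_pos: [0.5236, -0.0209, 0.1045]
orientation: [-0.038, 3.139, -0.003]
force: [-0.0, 0.1, 0.2]
opening: 0.0437
gripper_force: 0.0
```

Run:
```python
from h import *
go([.5225,-.0208,.102],tool(91.2));s=readout.get_state();print(s['opening'],s['force'])
```

```text
t 15.7 pos [ 0.5236 -0.0209  0.1045] total units shift [-0.036  0.002 -0.082] turn [ 0.003  0.004 -0.007] rows>= 0.1
0.04370385403560595 [-0.01939295  0.10110826  0.2021167 ]
```

Call:
move_arm:
  series: [0,0,-0.08,0,0,0,0.4,0,0,0,0,0,0,0.35,0,0,0,0,0,0,0.3,0,0,0,0,0,0,0.2,0,0,0,0,0,0,0.2,0,0,0,0,0,0,0.2]

```text
clock: 16.3
eef_pos: [0.5235, -0.0209, 0.1018]
orientation: [-0.038, 3.139, -0.002]
force: [-1.5, 0.4, 6.2]
opening: 0.0333
gripper_force: 39.9
```

Call:
move_arm:
  series: [0,0,0,0,0,0,0.1,0,0,0,0,0,0,0,0,0,0,0,0,0,0,0,0,0,0,0,0,0]
  newtons: 80

```text
clock: 16.7
eef_pos: [0.5236, -0.0208, 0.102]
orientation: [-0.039, 3.139, -0.002]
force: [-1.1, 1.1, 7.4]
opening: 0.0324
gripper_force: 78.5
```

Call:
move_arm:
  series: [0,0,0.2,0,0,0,0,0,0,0.5,0,0,0,0,0,0,0.8,0,0,0,0,0,0,0.8,0,0,0,0,0,0,0.7,0,0,0,0,0.1,-0.4,0.4,0,0,0,0,0.1,-0.8,0,0,0,0,0,0.1,-0.8,0,0,0,0,0,0.1,-0.8,0,0,0,0,0,0.1,-0.8,0,0,0,0,0]

```text
clock: 17.7
eef_pos: [0.5369, -0.1294, 0.2022]
orientation: [0.039, -3.139, 0.001]
force: [-0.3, -0.9, -4.5]
opening: 0.0321
gripper_force: 80.0
```

Call:
move_arm:
  series: [0.1,-0.8,0,0,0,0,0,0.1,-0.8,0,0,0,0,0,0.1,-0.8,0,0,0,0,0,0.1,-0.8,0,0,0,0,0,0.1,-0.8,0,0,0,0,0,0,-0.8,0,0,0,0,0,0,-0.4,0,0,0,0,0,0,0,0,0,0,0,0,0,0,0,0,0,0,0]

```text
clock: 18.6
eef_pos: [0.5522, -0.2838, 0.2024]
orientation: [0.039, -3.14, -0.001]
force: [0.1, -1.0, -4.3]
opening: 0.032
gripper_force: 80.1
```

```bash
cat > lid2.py <<'E'
from h import *
s=readout.get_state();print(s['clock'],s['eef_pos'].round(4),s['force'].round(1),s['opening'],s['gripper_force'],s['q'].round(2))
for n in('scene','top'):
    im,d,p=grab(n);W=cloud(d,p);np.savez('m_'+n,W=W,im=im)
    P=W.reshape(-1,3);P=P[(P[:,0]>.42)&(P[:,0]<.68)&(P[:,1]>-.33)&(P[:,1]<-.2)]
    e=s['eef_pos']
    print(n)
    for z0 in np.arange(.06,e[2]+.02,.015):
        q=P[(P[:,2]>z0)&(P[:,2]<z0+.015)]
        if len(q)>8: print(z0.round(3),len(q),'x',np.percentile(q[:,0],[1,50,99]).round(4),'y',np.percentile(q[:,1],[2,50,98]).round(4))
E
python3 lid2.py; python3 -c "
from h import *
a=np.load('m_scene.npz')['im'];b=np.load('m_top.npz')['im']
save('p5.png',np.hstack([cv2.resize(a[90:250,80:240],(400,400)),cv2.resize(b[110:230,320:440],(400,400))]))"
```

```text
18.6 [ 0.5522 -0.2838  0.2024] [ 0.1 -1.  -4.3] 0.03200318616719268 80.14573216438293 [-0.59  0.49 -0.06  1.02 -0.   -0.62]
scene
0.09 89 x [0.4772 0.575  0.6333] y [-0.2949 -0.2688 -0.2657]
0.105 235 x [0.4745 0.5839 0.633 ] y [-0.2951 -0.2683 -0.2654]
0.12 231 x [0.4737 0.5864 0.6337] y [-0.2966 -0.2683 -0.265 ]
0.135 274 x [0.4756 0.5695 0.6336] y [-0.2951 -0.2678 -0.23  ]
0.15 308 x [0.4758 0.5726 0.6335] y [-0.2957 -0.2677 -0.2296]
0.165 363 x [0.4756 0.5589 0.6337] y [-0.2936 -0.2679 -0.2303]
0.18 288 x [0.4762 0.5792 0.6343] y [-0.2954 -0.2682 -0.2598]
0.195 512 x [0.4739 0.5789 0.6336] y [-0.2995 -0.2705 -0.2555]
0.21 162 x [0.4808 0.5599 0.6295] y [-0.3057 -0.2817 -0.254 ]
top
0.06 14 x [0.5    0.532  0.6018] y [-0.2597 -0.2566 -0.2198]
0.09 9 x [0.4885 0.5336 0.6269] y [-0.268  -0.2669 -0.2642]
0.105 49 x [0.4711 0.5212 0.6259] y [-0.268  -0.2666 -0.2645]
0.12 53 x [0.4689 0.5338 0.6256] y [-0.2726 -0.2662 -0.264 ]
0.135 67 x [0.4708 0.5349 0.6261] y [-0.2683 -0.2663 -0.2279]
0.15 77 x [0.4716 0.5413 0.6264] y [-0.2682 -0.2656 -0.2282]
0.165 100 x [0.4742 0.545  0.6267] y [-0.2677 -0.2647 -0.2283]
0.18 63 x [0.4776 0.5348 0.624 ] y [-0.2678 -0.2663 -0.2612]
0.195 192 x [0.4847 0.5815 0.6294] y [-0.2959 -0.2713 -0.2641]
0.21 190 x [0.4924 0.5948 0.6285] y [-0.2955 -0.2768 -0.2645]
```

View pics/p5.png

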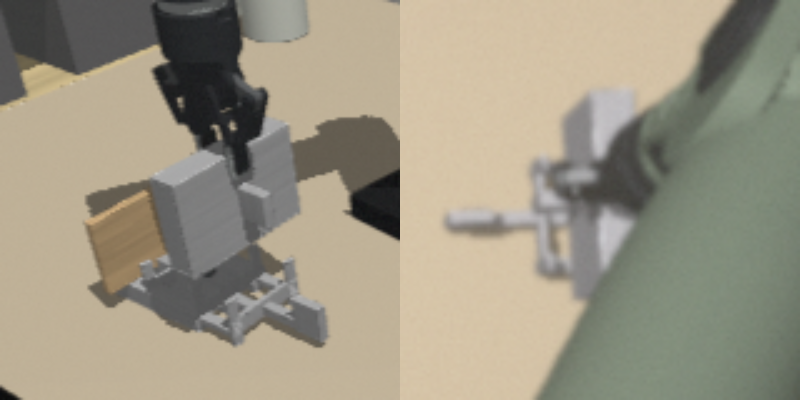

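The lid hangs upright above the slot, and it needs about 2.5 mm more along x. Right view: lid at (600,190), end frame at (545,215). Lowering.

Call:
move_arm:
  series: [0.045,-0.01,-0.2,0,0,0,0,0.04,-0.01,-0.3,0,0,0,0,0,0,-0.3,0,0,0,0,0,0,-0.3,0,0,0,0,0,0,-0.3,0,0,0,0,0,0,-0.3,0,0,0,0,0,0,-0.2,0,0,0,0,0,0,0,0,0,0,0]

```text
clock: 19.5
eef_pos: [0.5546, -0.285, 0.1447]
orientation: [0.039, -3.14, 0.0]
force: [0.0, 0.4, -4.1]
opening: 0.0318
gripper_force: 80.2
```

```bash
python3 lid2.py
```

```text
19.5 [ 0.5546 -0.285   0.1447] [ 0.   0.4 -4.1] 0.03184730817052464 80.22515773773193 [-0.59  0.54 -0.13  0.9  -0.   -0.62]
scene
0.06 201 x [0.4772 0.5897 0.6358] y [-0.2998 -0.2698 -0.2663]
0.075 248 x [0.4786 0.5771 0.6359] y [-0.2963 -0.269  -0.2311]
0.09 281 x [0.4776 0.5684 0.636 ] y [-0.2964 -0.269  -0.2306]
0.105 325 x [0.478  0.5616 0.6357] y [-0.2966 -0.2687 -0.2318]
0.12 257 x [0.4772 0.5787 0.6358] y [-0.2959 -0.2697 -0.2626]
0.135 301 x [0.4786 0.5754 0.6361] y [-0.2991 -0.2692 -0.2557]
0.15 359 x [0.4773 0.5724 0.6346] y [-0.3056 -0.284  -0.2564]
top
0.06 54 x [0.4743 0.5363 0.6283] y [-0.2699 -0.2667 -0.2105]
0.075 56 x [0.4717 0.5318 0.6261] y [-0.2699 -0.2682 -0.2303]
0.09 61 x [0.4756 0.5438 0.6263] y [-0.2695 -0.2673 -0.2297]
0.105 87 x [0.4755 0.5463 0.6261] y [-0.2695 -0.2667 -0.23  ]
0.12 61 x [0.482  0.5426 0.6272] y [-0.2694 -0.2676 -0.2345]
0.135 66 x [0.489  0.5456 0.629 ] y [-0.289  -0.268  -0.2605]
0.15 264 x [0.4964 0.5975 0.6304] y [-0.2978 -0.277  -0.2667]
```

Call:
move_arm:
  series: [0,0.02,-0.15,0,0,0,0,0,0,-0.15,0,0,0,0,0,0,-0.15,0,0,0,0,0,0,-0.1,0,0,0,0,0,0,-0.07,0,0,0,0,0,0,-0.04,0,0,0,0,0,0,0,0,0,0,0,0,0,0,0,0,0,0]

```text
clock: 20.4
eef_pos: [0.5554, -0.2848, 0.1263]
orientation: [-0.039, 3.141, -0.002]
force: [-0.0, -0.7, -4.7]
opening: 0.032
gripper_force: 80.3
```

Call:
move_arm:
  series: [0,0,-0.06,0,0,0,0,0,0,-0.04,0,0,0,0,0,0,-0.03,0,0,0,0,0,0,-0.03,0,0,0,0,0,0,0,0,0,0,0]

```text
clock: 20.9
eef_pos: [0.5552, -0.2848, 0.122]
orientation: [-0.039, 3.141, -0.003]
force: [-2.3, 1.2, 1.7]
opening: 0.0324
gripper_force: 81.3
```

Call:
move_arm:
  series: [0,0,-0.02,0,0,0,0,0,0,0,0,0,0,0,0,0,0,0,0,0,0.4,0,0,0,0,0,0,0.45,0,0,0,0,0,0,0.6,0,0,0,0,0,0,0.8,0,0,0,0,0,0,1,0,0,0,0,0,0,1,0,0,0,0,0,0,1]
  newtons: 30

```text
clock: 21.8
eef_pos: [0.5553, -0.2848, 0.1207]
orientation: [-0.039, 3.141, -0.002]
force: [0.4, -0.6, 0.0]
opening: 0.085
gripper_force: 0.0
```

Call:
move_arm:
  series: [0,0,0.3,0,0,0,1,0,0,0.7,0,0,0,1,0,0,1,0,0,0,1,0,0,1,0,0,0,1,0,0,1,0,0,0,1,0,1,1,0,0,0,1,0,1,0.5,0,0,0,1,0,1,0,0,0,0,1,0,1,0,0,0,0,1,0,1,0,0,0,0,1]

```text
clock: 22.8
eef_pos: [0.5553, -0.1337, 0.2869]
orientation: [-0.038, 3.14, -0.003]
force: [0.2, -0.0, -0.1]
opening: 0.0853
gripper_force: 0.0
```

Call:
move_arm:
  series: [0,1,0,0,0,0,1,0,1,0,0,0,0,1,0,1,0,0,0,0,1,0,0,0,0,0,0,1,0,0,0,0,0,0,1]

```text
clock: 23.3
eef_pos: [0.5554, -0.0444, 0.2865]
orientation: [-0.041, 3.14, -0.003]
force: [0.5, -0.8, 0.1]
opening: 0.0853
gripper_force: 0.0
```

```bash
python3 lid2.py; python3 -c "
from h import *
a=np.load('m_scene.npz')['im'];b=np.load('m_top.npz')['im']
save('p6.png',np.hstack([cv2.resize(a[110:240,90:230],(400,400)),cv2.resize(b[110:230,320:440],(400,400))]))"
```

```text
23.3 [ 0.5554 -0.0444  0.2865] [ 0.5 -0.8  0.1] 0.08528099820115215 0.0 [-0.21  0.32 -0.11  1.15 -0.   -0.24]
scene
0.06 261 x [0.4792 0.5735 0.6367] y [-0.2954 -0.2685 -0.2305]
0.075 286 x [0.4797 0.5664 0.6371] y [-0.2961 -0.2689 -0.2313]
0.09 308 x [0.4786 0.5616 0.6366] y [-0.2937 -0.2691 -0.2331]
0.105 271 x [0.4779 0.5747 0.6367] y [-0.2962 -0.2694 -0.2661]
0.12 564 x [0.479  0.5652 0.6364] y [-0.3023 -0.2799 -0.2664]
top
0.06 81 x [0.472  0.5442 0.6244] y [-0.2886 -0.2665 -0.2299]
0.075 65 x [0.4736 0.5447 0.6295] y [-0.2693 -0.2669 -0.2298]
0.09 128 x [0.4728 0.5503 0.6265] y [-0.2694 -0.2656 -0.2297]
0.105 77 x [0.472  0.5462 0.6312] y [-0.2894 -0.2674 -0.265 ]
0.12 714 x [0.474  0.5521 0.6299] y [-0.3008 -0.2832 -0.2664]
```

View pics/p6.png

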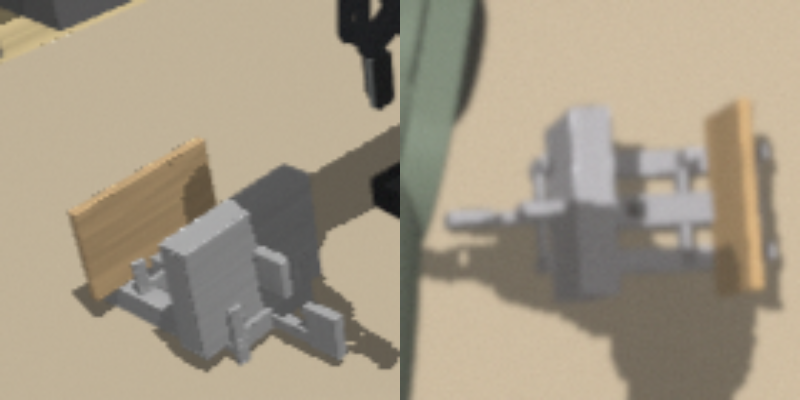

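The lid stands upright in the slot, at (215,275) left and (590,205) right. It is centred on the bars, the button at (635,210) is still up, and the robot is clear. Handing in.

```bash
python3 -c "
from h import *
print(workorder.job_done())"
```

```text
the job is handed in; nothing more can be done
None
```

The job is handed in: the rack's end is pulled out with its lock button up, and the steel lid, stood on its long edge and let go first, is upright and centred in the slot, at about 23 s on the clock and with no drops or bystanders touched.

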